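Scrub out a capped pipe piece before welding

ROBOT

A 6-joint arm with a two-finger parallel gripper is mounted at the origin on the work surface. World frame = base frame: x ahead of the robot, y to its left, z up, the work surface at z = 0. Lengths are in m, angles in rad, forces in N, time in s.
With the tool pointing down it reaches from about 0.25 to 0.725 m from the base axis. Payload 4 kg.
Tool frame: the origin (TCP) lies midway between the tips of the shut fingers; the grasp point (between the pads) lies manip.grip_point_offset behind it (manip.grip_point_offset is the distance from the TCP to the grasp point, in m); z points along the fingers, y is the direction in which the jaws open and shut (so a half turn about z gives the same grasp; the last joint's range is limited). The gripper opens to 85 mm and grips with 20 to 120 N. Pads are 22 mm wide; open, the fingers measure 114 mm over their backs; the gripper's body (76 mm by 85 mm) begins 54 mm behind the grasp point. The pads swing forward as they close: fully open they stand 13 mm farther back than shut.
Start: joints at [-1.231, 0.241, 0.005, 1.335, 0, 1.571], TCP at [0.167, -0.471, 0.231] pointing down, gripper open.
Joint ranges: [-2.72, 2.72], [-1.05, 1.87], [-1.09, 1.28], [-1.99, 2.15], [-1.42, 1.44], [-3.14, 3.14]. Speed limits (rad/s): [2.79, 2.79, 3.14, 3.14, 3.14, 3.14].

INTERFACE

Orientations are given as a rotation vector (axis times angle).
In Python, from rig import manip, optics gives the robot as it stands.
- The arm moves only by the tool arm_command, never from a script. Its argument "moves" is a list of rows, each a list of 3 entries, a list of its own where there are three numbers: the opening, from 0 (shut) to 1 (fully open), then the shift along the world's x, y, z each as a share of 0.12 m, from -1 to 1, then the turn, a rotation vector about the world's x, y, z each as a share of 6 degrees, from -1 to 1. A call has 1 to 8 rows; each row shifts and turns the commanded pose from where the row before left it; what a row does not reach is not made up. A row lasts 1/12 s, in which the tool goes at most 41.7 mm and 7.16 degrees, less where a joint would pass 70% of its speed; a pose out of reach is approached as far as the arm can. A call with a number of a shift or a turn outside -1 to 1 is refused whole. A call with a gripper value outside its range is refused whole. The fingers move at their own pace and stop on an object; "newtons" is the grip in N (left out, the last holds). Time passes only in rows, so rows that do not move let the fingers close. It gives the time, the measured TCP pose, the force and the opening at its end, in the units of the state.
- manip.state(): the state, without advancing time (a new reading comes with each control period).
- optics.snapshot(name): name is "scene" or "top"; returns a dict with "img" (480x640x3 uint8, red, green, blue), "range_z" (480x640 float32, m along the optical axis (not along the pixel's ray), 0 where there is no reading), "vfov" (degrees; the focal length in pixels is half the picture's height over the tangent of half this angle, whatever the lens; pixels are square), "cx", "cy" (the principal point, pixels), "rvec" (rotation vector, rad) and "tvec" (3), from world to camera coordinates, as OpenCV has them. Camera axes: x right, y down, z forward; pixel columns grow to the right and rows downward; lengths in m; the calibration is good to about 2 mm. A picture is of the moment at which its call begins.
- manip.hand_in(): hands the job in, once; it reports no verdict.
The state is a dict: "t": time; "q": joint angles; "qd": joint speeds; "joint_torque": joint torques, N m; "eef_pos": TCP position; "tcp_rot": TCP orientation; "force": force on the tool from outside, world axes, zero at the start; "wrist_torque": the same for the moment, N m; "grip_width": opening from 0.0 (shut) to 1.0 (fully open).
Only numpy, scipy, OpenCV 4.12 (cv2) and the standard library are available. Lean on these libraries where they do the work, as an engineer would, in place of code of your own. Each camera call takes 0.05 s, during which the arm holds its last target.

TASK

Pull the long brush out of the red tin and scrub the inside of the short pipe held at a slant in the blue fixture: push the brush right to the bottom of the pipe three times, drawing it more than halfway back up between pushes. Then take it out and stand it back in the red tin, brush head down on the tin's floor, and let go; leave everything else on the bench where it is.

Things in the scene. Friction and masses are not known exactly. Their poses are not given: they have to be found in the camera images.
- brush: Long wire brush, 240 mm, about 0.14 kg, standing head down in the red tin. Origin: centre of the head's flat lower end; z runs up the brush to the handle's end. Round brass head z 0 to 60 mm: solid core 38 mm in diameter, fine bristles out to 47 mm that give way freely; steel shaft 10 mm thick to z 145; yellow square handle 22 x 22 mm, z 145 to 240, flat faces square to x and y.
- brush_grip (a point): Good place to grip the brush: on its axis in the yellow handle, 200 mm from the head's lower end and 40 mm from the handle's end; grip it from the handle's end, fingers along the brush, on two opposite flat faces.
- brush_tip (a point): Centre of the flat lower end of the brush head (same point as the brush's origin).
- holder: Red round tin, fixed to the bench by a black round foot 90 mm in diameter. Origin: centre of the underside on the bench, z up. Inner diameter 52 mm, outer 60 mm; inner floor 12 mm and rim 90 mm above the bench.
- pipe: Short dark steel pipe, capped at its lower end, held rigidly in the blue fixture at 35 degrees from vertical, the open mouth leaning roughly towards the robot. Origin: centre of the cap's underside, 45 mm above the bench; z runs along the pipe out of the mouth. Outer diameter 60 mm, inner 52 mm; inner floor at z = 6 mm, mouth at z = 116 mm (110 mm deep).
- fixture: Blue steel fixture that carries the pipe, fixed to the bench: base plate 170 x 110 x 12 mm with a post and a slanted back plate under the pipe, on the pipe's lower side. Origin on the bench, almost below the pipe's mouth; the pipe's mouth is about 140 mm high at its centre and leans to the fixture's -x.
- flange: Bystander: dark steel flange ring lying flat, 100 mm in diameter, 16 mm high, between the robot and the work. Origin: centre of the underside.
- square: Bystander: red three-cornered magnetic welding square lying flat, about 90 x 90 x 16 mm, in the middle behind. Origin: below its middle.
- hammer: Bystander: chipping hammer lying flat on the left, 215 mm long, 22 mm high. Origin: under its handle, z up.
- spray: Bystander: upright spray can with a green label, 64 mm in diameter, 170 mm high, right. Origin: centre of the underside.
- rod_tin: Bystander: grey tin with copper filler rods, 72 mm in diameter, 155 mm high with the rods, left. Origin: centre of the underside.
- offcut: Bystander: short dark pipe offcut standing on end, 80 mm in diameter, 60 mm high, right. Origin: centre of the underside.
Things that resemble listed ones, but are neither listed nor needed, are in the scene too. Of the things that look like the holder, the smaller one is meant.

How it is judged:
On the way, in this order (a step that is already met when the one before it is completed fails the run):
1. the brush is pulled clear of the red tin (z of brush_tip in the frame of holder above 0.095 m), for 0.1 s.
2. first push: the brush end reaches the bottom of the slanted pipe (within about 14 mm of its floor) (z of brush_tip in the frame of pipe below 0.02 m and x of brush_tip in the frame of pipe between -0.016 and 0.016 m and y of brush_tip in the frame of pipe between -0.016 and 0.016 m), for 0.05 s.
3. the brush is drawn back up to about half the pipe's depth (end at least 49 mm off its floor), its end still inside or in line with the pipe (z of brush_tip in the frame of pipe above 0.055 m and x of brush_tip in the frame of pipe between -0.016 and 0.016 m and y of brush_tip in the frame of pipe between -0.016 and 0.016 m), for 0.05 s.
4. second push: the brush end reaches the bottom of the slanted pipe (within about 14 mm of its floor) (all of step 2), for 0.05 s.
5. the brush is drawn back up to about half the pipe's depth (end at least 49 mm off its floor), its end still inside or in line with the pipe (all of step 3), for 0.05 s.
6. third push: the brush end reaches the bottom of the slanted pipe (within about 14 mm of its floor) (all of step 4), for 0.05 s.
7. the brush is taken right out of the pipe (z of brush_tip in the frame of pipe above 0.122 m), for 0.05 s.
At the end, for the whole second after the job is handed in: The brush stands in the red tin, head down: its end within 15 mm of the tin's inner floor and within 20 mm of the tin's axis, leaning less than 20 degrees, and at rest (z of brush_tip in the frame of holder between 0.006 and 0.027 m and horizontal distance between brush_tip and holder below 0.02 m and angle between brush's own z axis and vertical below 0.35 rad and linear speed of brush below 0.02 m/s); the robot touches nothing.
It fails at once if a bystander (flange, square, hammer, spray can, rod tin or offcut) is moved by more than 25 mm (distance of any of flange, square, hammer, spray, rod_tin, offcut from where it was at the start of the episode above 0.025 m).
It also fails if it takes over 61 s, if anything falls off the work surface, if the arm or the gripper's body presses on something with over 40 N, if the wrist force passes 120 N, or if a joint passes its speed limit or range.

## Working session

There is one attempt and no reset: what is moved stays moved. The work goes in short steps, Python scripts to look and compute and a tool call to move; the robot and the scene stay as the last step left them, time stands still between calls to the robot, and variables do not carry over. Pictures are saved under pics/ and viewed, and the job is handed in when it is done.

Besides the shell and the picture viewer there is one more tool, called after ">>>" by a JSON object that holds its "name" and its "arguments". arm_command: Moves the arm, as the interface text tells. Its arguments: {"type":"object","properties":{"moves":{"type":"array","items":{"type":"array"}},"newtons":{"type":"number"}},"required":["moves"]}

```bash
mkdir -p pics; ls; cat > h.py <<'E'
import numpy as np, cv2
from rig import manip, optics
def snap(n,save=None):
    s=optics.snapshot(n)
    if save: cv2.imwrite('pics/'+save,s['img'][:,:,::-1])
    return s
def cloud(s):
    h,w=s['range_z'].shape
    f=h/2/np.tan(np.radians(s['vfov'])/2)
    v,u=np.mgrid[:h,:w]
    z=s['range_z']
    pc=np.stack([(u-s['cx'])/f*z,(v-s['cy'])/f*z,z],-1)
    R=cv2.Rodrigues(np.array(s['rvec'],float))[0]
    P=(pc-np.array(s['tvec']))@R
    P[z<=0]=np.nan
    return P
E
python3 - <<'E'
from h import *
print(manip.state(), manip.grip_point_offset)
for n in('scene','top'):
    s=snap(n,n+'1.png'); np.savez(n+'1.npz',**s)
    print(n,s['vfov'],s['cx'],s['cy'],s['rvec'],s['tvec'])
E
```

```text
pics
{'t': 0.0, 'q': array([-1.23103881e+00,  2.41446437e-01,  3.71105187e-03,  1.33517931e+00,
        2.70525537e-07,  1.57083329e+00]), 'qd': array([ 3.28856578e-04, -1.15185250e-03,  8.01609039e-04, -1.49536810e-03,
       -2.96419818e-04,  7.33939313e-06]), 'joint_torque': array([ 1.32551591e-03, -3.72315860e+01,  2.52410066e+01,  1.68679864e-02,
        4.03499229e-06,  8.38468281e-06]), 'eef_pos': array([ 0.16641908, -0.47082293,  0.23039121]), 'tcp_rot': array([-3.09432218e+00, -5.30716442e-01,  5.61828407e-04]), 'force': array([-0.25200253, -0.29569894,  0.09990264]), 'wrist_torque': array([ 0.01839892, -0.00892428,  0.03383644]), 'grip_width': 0.9999501754775558} 0.0187
scene 54.25885254427971 322.6500380862565 233.52345719025024 [ 0.78803802  2.41519199 -1.25035423] [ 0.39523772 -0.04884516  1.33419112]
top 57.06482477971531 314.7392521774154 241.07209747336606 [ 2.04703939 -2.17866322  0.23099294] [0.04283179 0.54431722 1.15836665]
```

View pics/scene1.png

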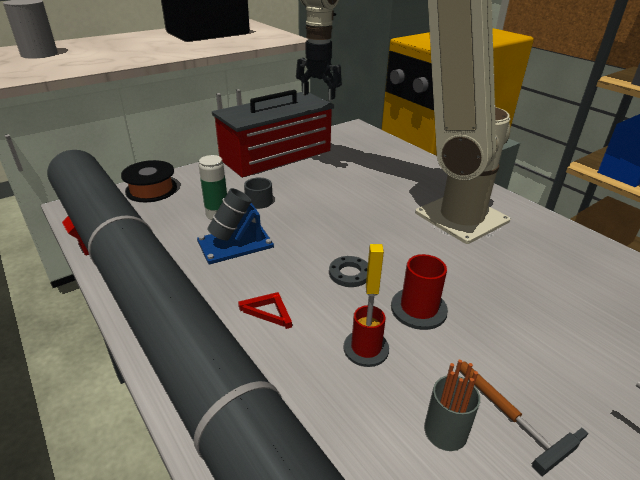

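View pics/top1.png

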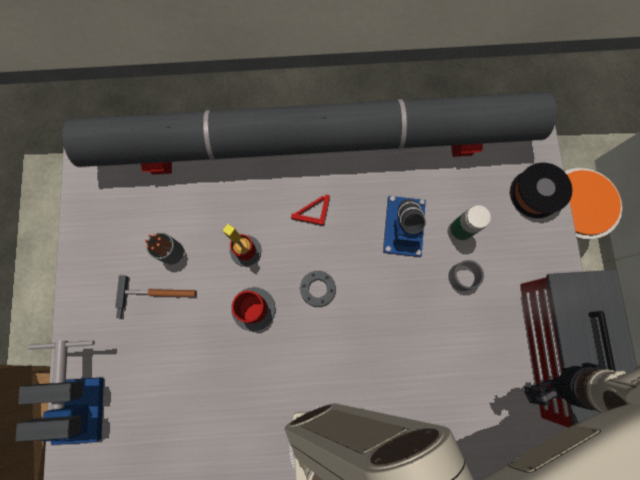

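```bash
python3 - <<'E'
from h import *
a=cv2.imread('pics/top1.png');b=cv2.imread('pics/scene1.png')
A=cv2.resize(a[180:280,200:280],None,fx=5,fy=5,interpolation=cv2.INTER_CUBIC)
B=cv2.resize(a[185:265,375:435],None,fx=6,fy=6,interpolation=cv2.INTER_CUBIC)
cv2.imwrite('pics/c1.png',np.hstack([A[:480],B[:480]]))
C=cv2.resize(b[230:370,330:400],None,fx=4,fy=4,interpolation=cv2.INTER_CUBIC)
D=cv2.resize(b[170:270,190:280],None,fx=5,fy=5,interpolation=cv2.INTER_CUBIC)
cv2.imwrite('pics/c2.png',np.hstack([C[:500],D[:500]]))
E
```

```text
(no output)
```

View pics/c1.png

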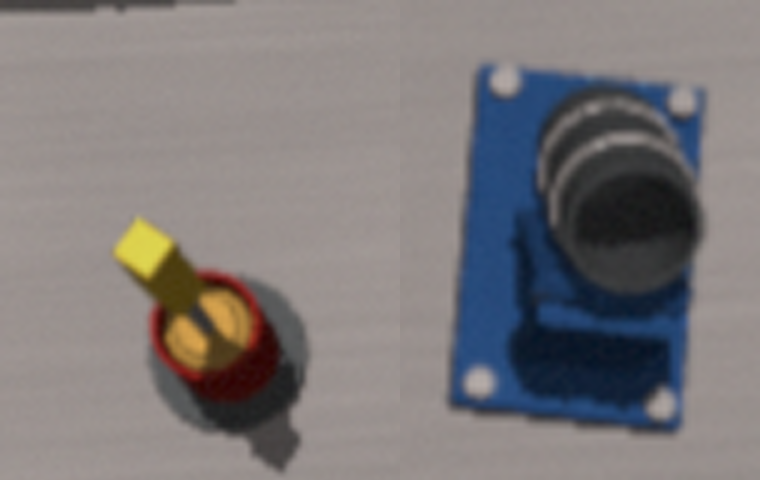

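View pics/c2.png

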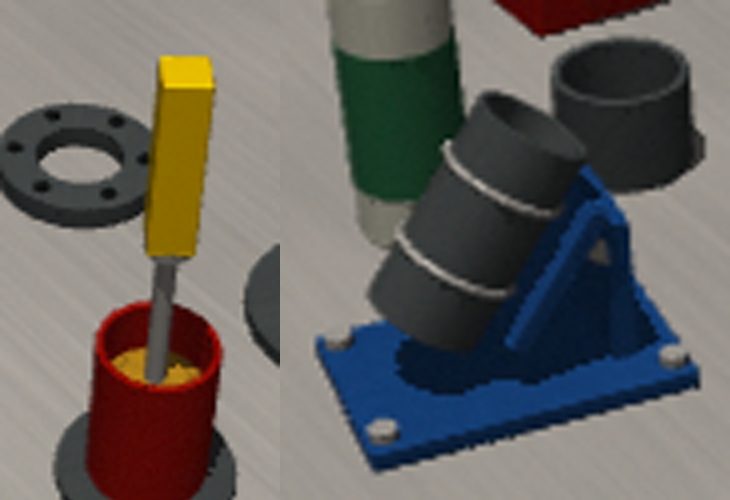

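Two red tins in the top picture: the larger, empty one at (250,308) and the smaller one at (243,248) with the brush in it. The smaller one fits the description, and the crop confirms it. The pipe's mouth is at about (411,222) in the top picture. Next I measure.

```bash
cat > meas.py <<'E'
from h import *
from scipy.optimize import least_squares
S={n:dict(np.load(n+'1.npz')) for n in('scene','top')}
for n,s in S.items():
    P=cloud(s); im=s['img'].astype(int); hsv=cv2.cvtColor(s['img'],cv2.COLOR_RGB2HSV)
    z=P[...,2]
    print(n,'table z',np.nanmedian(z[230:240,270:290]) )
    H,Sa,V=hsv[...,0].astype(int),hsv[...,1],hsv[...,2]
    # brush handle yellow
    m=(H>22)&(H<35)&(Sa>150)&(z>0.12)&(np.abs(P[...,1]-0.15)<.25)&(P[...,0]>.2)&(P[...,0]<.8)
    Y=P[m]; print('yellow',m.sum(),Y.min(0),Y.max(0))
    np.save(n+'_y.npy',Y)
    # holder red rim
    mr=((H<6)|(H>174))&(Sa>150)&(z>0.02)&(np.abs(P[...,0]-Y[:,0].mean())<.1)&(np.abs(P[...,1]-Y[:,1].mean())<.1)
    Rr=P[mr]; print('red',mr.sum(),Rr.min(0),Rr.max(0)); np.save(n+'_r.npy',Rr)
    mb=(H>100)&(H<125)&(Sa>120)&(z>0.003)&(P[...,0]>.3)&(P[...,0]<.8)&(P[...,1]<.1)
    B=P[mb]; print('blue',mb.sum(),np.percentile(B,[1,50,99],axis=0)); np.save(n+'_b.npy',B)
    c=B.mean(0)
    # pipe: dark gray pts
    mp=(Sa<90)&(z>0.03)&(np.abs(P[...,0]-c[0])<.12)&(np.abs(P[...,1]-c[1])<.06)
    D=P[mp]; print('pipe',mp.sum(),np.percentile(D,[1,50,99],axis=0)); np.save(n+'_p.npy',D)
E
python3 meas.py
```

```text
scene table z -0.000789644865484581
yellow 672 [0.53246789 0.19737019 0.15731099] [0.56105842 0.22528756 0.25272292]
red 1086 [0.51302329 0.17907799 0.02002598] [0.57388719 0.24007069 0.11208455]
blue 1872 [[ 0.50869176 -0.30808684  0.00368524]
 [ 0.58179576 -0.22638131  0.01164287]
 [ 0.67397973 -0.186187    0.10258619]]
pipe 1267 [[ 0.54156212 -0.2747402   0.04406546]
 [ 0.60189639 -0.23296064  0.10402692]
 [ 0.64654982 -0.21801613  0.1526615 ]]
top table z 0.00024282457641832577
yellow 103 [0.53043789 0.19664528 0.17033562] [0.55582908 0.21997331 0.2575339 ]
red 164 [0.51108107 0.17837502 0.021146  ] [0.56834037 0.23446377 0.09700701]
blue 1219 [[ 0.50153314 -0.31075767  0.00704258]
 [ 0.54265047 -0.22606218  0.01415223]
 [ 0.66766695 -0.19129579  0.10790312]]
pipe 715 [[ 0.5378741  -0.28080687  0.03721021]
 [ 0.58663227 -0.25389189  0.10464369]
 [ 0.64323789 -0.21943788  0.15630449]]
```

```bash
cat > fit.py <<'E'
from h import *
from scipy.optimize import least_squares, minimize
def two(r):
    a=r-.030;b=r-.026
    return np.where(np.abs(a)<np.abs(b),a,b)
for n in('scene','top'):
    R=np.load(n+'_r.npy'); R=R[(R[:,2]>.02)&(R[:,2]<.1)]
    best=None
    for dx in(-.01,0,.01):
      for dy in (-.01,0,.01):
        f=lambda p:two(np.hypot(R[:,0]-p[0],R[:,1]-p[1]))
        s=least_squares(f,[R[:,0].mean()+dx,R[:,1].mean()+dy],loss='soft_l1',f_scale=.001)
        if best is None or s.cost<best.cost: best=s
    print(n,'holder',best.x,best.cost,np.median(np.abs(f(best.x))),'rim z',np.percentile(R[:,2],[95,98,100]))
    D=np.load(n+'_p.npy')
    def g(p,free=False):
        # p: axis point at height .09: x,y ; az ; tilt
        a=np.array([np.sin(p[3])*np.cos(p[2]),np.sin(p[3])*np.sin(p[2]),np.cos(p[3])])
        o=np.array([p[0],p[1],.09]); d=D-o; t=d@a
        return two(np.linalg.norm(d-t[:,None]*a,axis=1)),t,a,o
    def run(tiltfree):
        best=None
        for az in(np.pi-.3,np.pi,np.pi+.3):
          for dx in(-.02,0,.02):
            for dy in (-.02,0,.02):
              x0=[D[:,0].mean()+dx,D[:,1].mean()+dy,az]
              if tiltfree: s=least_squares(lambda p:g(p)[0],x0+[.61],loss='soft_l1',f_scale=.001); x=s.x
              else: s=least_squares(lambda p:g(list(p)+[np.radians(35)])[0],x0,loss='soft_l1',f_scale=.001); x=list(s.x)+[np.radians(35)]
              if best is None or s.cost<best[0]: best=(s.cost,x)
        return best
    for tf in(True,False):
        c,x=run(tf); r,t,a,o=g(x)
        m=np.abs(r)<.003
        org=o+a*((.045-.09)/a[2])
        L=t[m]+(.09-.045)/a[2]
        print(n,'pipe cost',c,'med',np.median(np.abs(r)),'az',np.degrees(x[2]),'tilt',np.degrees(x[3]),'org',org,'mouth',org+.116*a,'len pct',np.percentile(L,[1,2,5,95,98,99]))
    B=np.load(n+'_b.npy'); Bp=B[np.abs(B[:,2]-.011)<.006]
    rc=cv2.minAreaRect((Bp[:,:2]*1000).astype(np.float32)); print(n,'base rect',rc, np.median(Bp[:,2]))
    # brush handle: square prism fit
    Y=np.load(n+'_y.npy')
    def h(p):
        a=np.array([p[2],p[3],1.]);a/=np.linalg.norm(a)
        e=np.array([np.cos(p[4]),np.sin(p[4]),0]);e-=a*(e@a);e/=np.linalg.norm(e);k=np.cross(a,e)
        o=np.array([p[0],p[1],.2])
        d=Y-o;u=np.abs(d@e);w=np.abs(d@k)
        q=np.maximum(u,w)-.011
        # top points
        top=(d@a)-p[5]
        return np.where(np.abs(q)<np.abs(top),q,top)
    best=None
    for y in np.radians([0,22,45,67]):
      for dx in(-.01,0,.01):
       for dy in(-.01,0,.01):
        s=least_squares(h,[Y[:,0].mean()+dx,Y[:,1].mean()+dy,0,0,y,.054],loss='soft_l1',f_scale=.001)
        if best is None or s.cost<best.cost: best=s
    p=best.x; a=np.array([p[2],p[3],1.]);a/=np.linalg.norm(a)
    top=np.array([p[0],p[1],.2])+a*p[5]
    print(n,'brush cost',best.cost,np.median(np.abs(h(p))),'axis',a,'yaw',np.degrees(p[4])%90,'top',top,'grip',top-.04*a,'tip',top-.24*a)
E
python3 fit.py
```

```text
scene holder [0.5423189  0.20795622] 0.000342272274466319 0.0005930366849664914 rim z [0.08901916 0.08979123 0.09217498]
scene pipe cost 0.001107691126665154 med 0.0009991925250137298 az 171.0866647248029 tilt 34.514514647976505 org [ 0.62529766 -0.25646203  0.045     ] mouth [ 0.56036406 -0.24627821  0.14058199] len pct [0.00064603 0.00209773 0.00632887 0.11249795 0.11394179 0.11462749]
scene pipe cost 0.0011110979910440983 med 0.0010115564835292863 az 170.5611259281872 tilt 35.0 org [ 0.62578706 -0.25660652  0.045     ] mouth [ 0.560153   -0.24569511  0.14002164] len pct [0.00093768 0.00237261 0.0064823  0.11278553 0.1142285  0.1149853 ]
scene base rect ((570.877197265625, -294.6848449707031), (206.39772033691406, 186.26319885253906), 79.3971176147461) 0.010870167626384528
scene brush cost 0.00021823404082280898 0.0005912840758326345 axis [-0.00340938  0.00223978  0.99999168] yaw 53.38677108398798 top [0.54485161 0.21022711 0.25092041] grip [0.54498798 0.21013752 0.21092074] tip [0.54566986 0.20968956 0.01092241]
top holder [0.54197433 0.20888668] 3.9418494692502546e-05 0.000445480
[... 253 characters left out ...]
[0.0049028  0.00702508 0.01203562 0.11719546 0.11826372 0.11899209]
top pipe cost 0.0003395320162732948 med 0.0006380365007277143 az 170.03085368324707 tilt 35.0 org [ 0.62560173 -0.25911959  0.045     ] mouth [ 0.56007146 -0.24760122  0.14002164] len pct [0.00490765 0.00703853 0.01204917 0.11720554 0.11828337 0.11900912]
top base rect ((585.5381469726562, -252.25518798828125), (107.8022689819336, 168.6088409423828), 79.55262756347656) 0.01223010357659428
top brush cost 5.93087261596229e-05 0.0007336598546360974 axis [ 0.02629659 -0.01572559  0.99953049] yaw 52.86276230738307 top [0.54135394 0.21316603 0.25245662] grip [0.54030207 0.21379505 0.2124754 ] tip [0.53504276 0.21694017 0.01256931]
```

Both cameras agree to within a few mm:

| Item | Measured | Expected |
|---|---|---|
| Rim height | 0.09 | 0.09 |
| Handle top | 0.252 | 0.252 |
| Pipe tilt | 35° | 35° |
| Pipe length | about 0.116 | 0.116 |

I'll move above the brush now.

>>> {"name": "arm_command", "arguments": {"moves": [[1,[0,0,0.28],[0,0,0.51]],[1,[0,0,0.28],[0,0,0.51]],[1,[0,0,0.28],[0,0,0.51]],[1,[0.143,0.258,0],[0,0,0.51]],[1,[0.143,0.258,0],[0,0,0.51]],[1,[0.143,0.258,0],[0,0,0.51]],[1,[0.143,0.258,0],[0,0,0.51]],[1,[0.143,0.258,0],[0,0,0.51]]], "newtons": 60}}

```text
t: 0.77
eef_pos: [0.2526, -0.315, 0.3317]
tcp_rot: [-2.912, -1.178, 0.0]
force: [0.9, 0.4, 0.6]
grip_width: 1.0
```

>>> {"name": "arm_command", "arguments": {"moves": [[1,[0.143,0.258,0],[0,0,0.51]],[1,[0.143,0.258,0],[0,0,0.51]],[1,[0.143,0.258,0],[0,0,0.51]],[1,[0.143,0.258,0],[0,0,0]],[1,[0.143,0.258,0],[0,0,0]],[1,[0.143,0.258,0],[0,0,0]],[1,[0.143,0.258,0],[0,0,0]],[1,[0.143,0.258,0],[0,0,0]]]}}

```text
t: 1.43
eef_pos: [0.3899, -0.0672, 0.3319]
tcp_rot: [-2.81, -1.405, 0.001]
force: [0.8, 0.1, 0.3]
grip_width: 1.0
```

>>> {"name": "arm_command", "arguments": {"moves": [[1,[0.143,0.258,0],[0,0,0]],[1,[0.143,0.258,0],[0,0,0]],[1,[0.143,0.258,0],[0,0,0]],[1,[0.143,0.258,0],[0,0,0]],[1,[0.143,0.258,0],[0,0,0]],[1,[0.143,0.258,0],[0,0,0]],[1,[0,0,0],[0,0,0]],[1,[0,0,0],[0,0,0]]]}}

```text
t: 2.1
eef_pos: [0.4928, 0.1183, 0.3306]
tcp_rot: [-2.807, -1.409, 0.005]
force: [-0.5, -0.5, 0.3]
grip_width: 1.001
```

>>> {"name": "arm_command", "arguments": {"moves": [[1,[0.14,0.258,0],[0,0,0]],[1,[0.14,0.258,0],[0,0,0]],[1,[0.14,0.258,0],[0,0,0]],[1,[0,0,0],[0,0,0]],[1,[0,0,0],[0,0,0]]]}}

```text
t: 2.52
eef_pos: [0.543, 0.2097, 0.3306]
tcp_rot: [2.809, 1.406, -0.005]
force: [-0.3, -0.8, -0.5]
grip_width: 0.996
```

```bash
python3 - <<'E'
from h import *
s=snap('scene','s2.png');t=snap('top','t2.png')
st=manip.state();print(st['eef_pos'],st['q'])
R=cv2.Rodrigues(st['tcp_rot'])[0];print(R, np.degrees(np.arctan2(R[1,1],R[0,1])))
a=s['img'][150:370,280:460];b=t['img'][150:350,150:350]
cv2.imwrite('pics/c3.png',np.hstack([cv2.resize(a,(400,480)),cv2.resize(b,(400,480))])[:,:,::-1])
E
```

```text
[0.54257655 0.20833492 0.33212703] [ 3.66862146e-01  4.00714070e-01  4.88037952e-01  1.65919678e+00
 -4.74461502e-04  2.58225942e+00]
[[ 6.00878816e-01  7.99339698e-01 -8.34753186e-04]
 [ 7.99339285e-01 -6.00879372e-01 -8.29044279e-04]
 [-1.16427397e-03 -1.69095871e-04 -9.99999308e-01]] -36.93290461790666
```

View pics/c3.png

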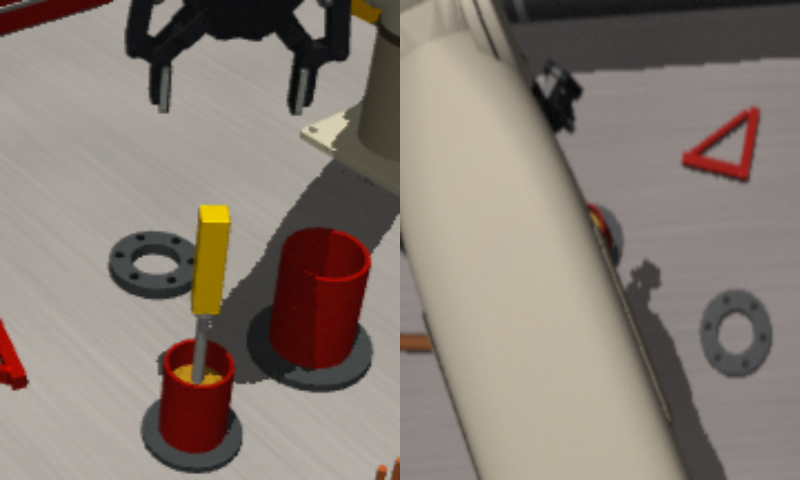

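The scene crop shows the open fingers above the yellow handle, at about (213,210) in the crop, and square to its faces. I'll descend.

>>> {"name": "arm_command", "arguments": {"moves": [[1,[0.01,0.02,-0.18],[0,0,0]],[1,[0,0,-0.18],[0,0,0]],[1,[0,0,-0.18],[0,0,0]],[1,[0,0,-0.18],[0,0,0]],[1,[0,0,-0.18],[0,0,0]],[1,[0,0,-0.18],[0,0,0]],[1,[0,0,-0.1],[0,0,0]],[1,[0,0,0],[0,0,0]]]}}

```text
t: 3.28
eef_pos: [0.5419, 0.2095, 0.1882]
tcp_rot: [-2.811, -1.402, 0.009]
force: [-1.2, 0.4, -0.6]
grip_width: 1.003
```

```bash
python3 - <<'E'
from h import *
s=snap('scene','s3.png');st=manip.state();print(st['eef_pos'],st['force'])
cv2.imwrite('pics/c4.png',cv2.resize(s['img'][180:370,300:460],(500,590))[:,:,::-1])
E
```

```text
[0.54293059 0.21004656 0.19011976] [-0.17120024 -0.56259498  0.55703187]
```

View pics/c4.png

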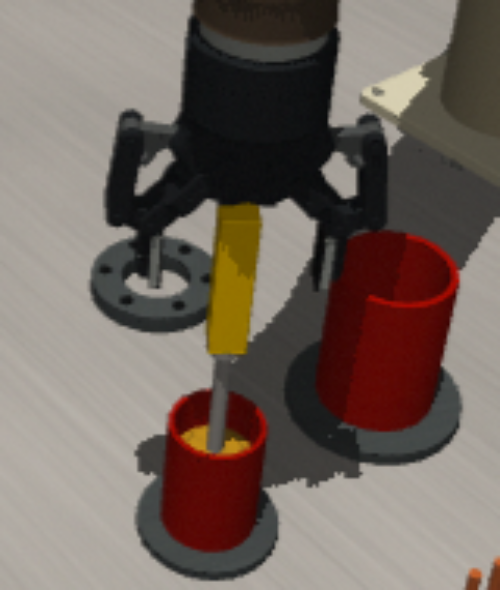

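The handle (yellow, crop (238,280)) stands between the fingers. I'll close the gripper.

>>> {"name": "arm_command", "arguments": {"moves": [[0,[0,0,0],[0,0,0]],[0,[0,0,0],[0,0,0]],[0,[0,0,0],[0,0,0]],[0,[0,0,0],[0,0,0]],[0,[0,0,0],[0,0,0]],[0,[0,0,0],[0,0,0]],[0,[0,0,0],[0,0,0]],[0,[0,0,0],[0,0,0]]], "newtons": 80}}

```text
t: 4.0
eef_pos: [0.545, 0.2123, 0.1913]
tcp_rot: [2.809, 1.405, 0.003]
force: [1.3, -0.3, 3.8]
grip_width: 0.249
```

>>> {"name": "arm_command", "arguments": {"moves": [[0,[0,0,0],[0,0,0]],[0,[0,0,0],[0,0,0]],[0,[0,0,0.1],[0,0,0]],[0,[0,0,0.1],[0,0,0]],[0,[0,0,0.1],[0,0,0]],[0,[0,0,0.1],[0,0,0]],[0,[0,0,0],[0,0,0]]]}}

```text
t: 4.58
eef_pos: [0.5446, 0.2125, 0.2398]
tcp_rot: [-2.809, -1.405, -0.002]
force: [0.1, -0.5, -1.0]
grip_width: 0.253
```

```bash
python3 - <<'E'
from h import *
s=snap('scene','s4.png');st=manip.state();print(st['eef_pos'],st['force'])
cv2.imwrite('pics/c5.png',cv2.resize(s['img'][180:370,300:460],(500,590))[:,:,::-1])
E
```

```text
[0.54430146 0.21237434 0.23854737] [-0.64433659 -0.1230337  -2.01080633]
```

View pics/c5.png

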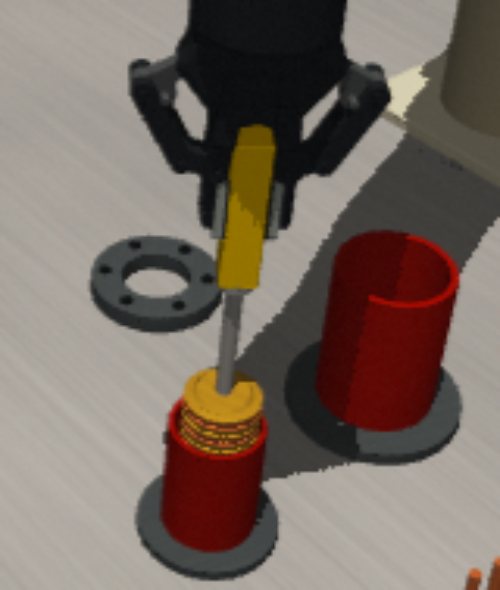

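>>> {"name": "arm_command", "arguments": {"moves": [[0,[0,0,0.22],[0,0,0]],[0,[0,0,0.22],[0,0,0]],[0,[0,0,0.22],[0,0,0]],[0,[0,0,0.22],[0,0,0]],[0,[0,0,0.22],[0,0,0]],[0,[0,0,0],[0,0,0]],[0,[0,0,0],[0,0,0]]]}}

```text
t: 5.22
eef_pos: [0.5447, 0.2124, 0.3705]
tcp_rot: [-2.81, -1.405, -0.002]
force: [0.4, 0.1, -2.6]
grip_width: 0.247
```

>>> {"name": "arm_command", "arguments": {"moves": [[0,[-0.062,-0.261,0],[-0.071,-0.41,0]],[0,[-0.062,-0.261,0],[-0.071,-0.41,0]],[0,[-0.062,-0.261,0],[-0.071,-0.41,0]],[0,[-0.062,-0.261,0],[-0.071,-0.41,0]],[0,[-0.062,-0.261,0],[-0.071,-0.41,0]],[0,[-0.062,-0.261,0],[-0.071,-0.41,0]],[0,[-0.062,-0.261,0],[-0.071,-0.41,0]]]}}

```text
t: 5.8
eef_pos: [0.4902, -0.0083, 0.3669]
tcp_rot: [2.629, 1.316, 0.359]
force: [-0.3, -2.1, -0.4]
grip_width: 0.248
```

>>> {"name": "arm_command", "arguments": {"moves": [[0,[-0.062,-0.261,0],[-0.071,-0.41,0]],[0,[-0.062,-0.261,0],[-0.071,-0.41,0]],[0,[-0.062,-0.261,0],[-0.071,-0.41,0]],[0,[-0.062,-0.261,0],[-0.071,-0.41,0]],[0,[-0.062,-0.261,0],[-0.071,-0.41,0]],[0,[-0.062,-0.261,0],[-0.071,-0.41,0]],[0,[-0.062,-0.261,0],[-0.071,-0.41,0]],[0,[0,0,0],[0,0,0]]]}}

```text
t: 6.47
eef_pos: [0.4355, -0.2311, 0.3653]
tcp_rot: [2.423, 1.194, 0.675]
force: [-0.5, 0.2, -1.8]
grip_width: 0.251
```

>>> {"name": "arm_command", "arguments": {"moves": [[0,[0,0,0],[0,0,0]],[0,[0,0,0],[0,0,0]]]}}

```text
t: 6.63
eef_pos: [0.439, -0.2259, 0.3678]
tcp_rot: [2.419, 1.207, 0.681]
force: [-0.0, 0.3, -1.1]
grip_width: 0.252
```

```bash
python3 - <<'E'
from h import *
s=snap('scene','s5.png');t=snap('top','t5.png');st=manip.state();print(st['eef_pos'],st['force'],st['q'])
np.savez('scene5.npz',**s);np.savez('top5.npz',**t)
R=cv2.Rodrigues(st['tcp_rot'])[0];print(R[:,2])
cv2.imwrite('pics/c6.png',np.hstack([cv2.resize(s['img'][100:280,170:330],(400,450)),cv2.resize(t['img'][150:330,340:500],(400,450))])[:,:,::-1])
E
```

```text
[ 0.44028362 -0.2250002   0.36919278] [-0.36498572 -0.12425018 -1.48160956] [-0.62920088 -0.22819335 -0.29163037  0.95026761  0.257172    1.65728599]
[ 0.56309355 -0.09527955 -0.82088213]
```

View pics/c6.png

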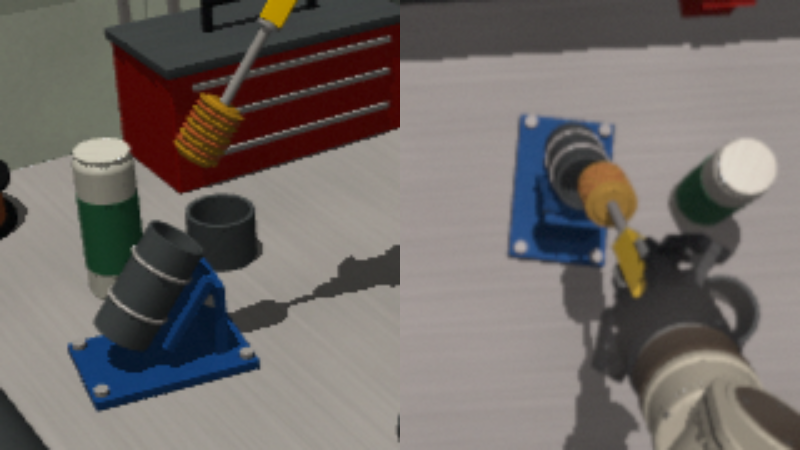

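The scene crop shows the brush head at (210,130), parallel to the pipe and above its mouth at (175,240). Next I measure the brush in the hand against the pipe.

```bash
cat > fit2.py <<'E'
from h import *
import sys
from scipy.optimize import least_squares
st=manip.state(); R=cv2.Rodrigues(st['tcp_rot'])[0]; T=st['eef_pos']
for n in('scene','top'):
    s=dict(np.load(n+sys.argv[1]+'.npz')); P=cloud(s)
    hsv=cv2.cvtColor(s['img'],cv2.COLOR_RGB2HSV);H,S=hsv[...,0].astype(int),hsv[...,1]
    L=(P-T)@R   # tool frame
    ok=np.isfinite(L).all(-1)
    rad=np.hypot(L[...,0],L[...,1])
    hm=ok&(H>3)&(H<32)&(S>110)&(rad<.04)&(L[...,2]>.11)&(L[...,2]<.2)
    ym=ok&(H>20)&(H<34)&(S>130)&(rad<.03)&(L[...,2]>-.07)&(L[...,2]<.05)
    sm=ok&(S<90)&(rad<.016)&(L[...,2]>.045)&(L[...,2]<.112)
    A,B,C=L[hm],L[ym],L[sm]
    print(n,len(A),len(B),len(C),'head z',np.percentile(A[:,2],[2,50,98]) if len(A) else '')
    def f(p):
        def r(Q): return np.hypot(Q[:,0]-p[0]-p[2]*(Q[:,2]-.1),Q[:,1]-p[1]-p[3]*(Q[:,2]-.1))
        d=B[:,:2]-np.array([p[0],p[1]])-np.outer(B[:,2]-.1,p[2:4])
        sq=np.max(np.abs(d),axis=1)-.011
        side=A[A[:,2]<.172] if 0 else A
        return np.concatenate([(r(side)-p[4]),sq,(r(C)-.005)])
    q=least_squares(f,[0,0,0,0,.0225],loss='soft_l1',f_scale=.001)
    print(q.x, 'med',np.median(np.abs(q.fun)),'tip off tool xy',q.x[:2]+q.x[2:4]*.0785)
    p=q.x; ax=R@np.array([p[2],p[3],1]);ax/=np.linalg.norm(ax)
    print(' axis world',ax,'tip world',T+R@np.array([p[0]+p[2]*.0785,p[1]+p[3]*.0785,.1785]))
E
python3 fit2.py 5
```

```text
scene 504 450 126 head z [0.12079487 0.14853458 0.17886135]
[-0.00298203 -0.00147145  0.00136428 -0.00095991  0.02002246] med 0.0014183750585612422 tip off tool xy [-0.00287494 -0.0015468 ]
 axis world [ 0.56318133 -0.09361886 -0.82101297] tip world [ 0.53831066 -0.24346494  0.22112975]
top 395 203 45 head z [0.11669826 0.12249823 0.17232267]
[0.00014446 0.00036642 0.01558707 0.02463724 0.01834596] med 0.0013023617405806681 tip off tool xy [0.00136805 0.00230044]
 axis world [ 0.58678224 -0.09663317 -0.8039581 ] tip world [ 0.54298572 -0.24220899  0.22419088]
```

>>> {"name": "arm_command", "arguments": {"moves": [[0,[0,-0.004,-0.114],[0,0,0]],[0,[0,0,-0.114],[0,0,0]],[0,[0,0,-0.114],[0,0,0]],[0,[0,0,-0.114],[0,0,0]],[0,[0,0,0],[0,0,0]],[0,[0,0,0],[0,0,0]]]}}

```text
t: 7.23
eef_pos: [0.4405, -0.2251, 0.3149]
tcp_rot: [2.414, 1.211, 0.684]
force: [-0.6, -0.1, -1.3]
grip_width: 0.248
```

```bash
python3 - <<'E'
from h import *
s=snap('scene','s6.png');t=snap('top','t6.png');st=manip.state();print(st['eef_pos'],st['force'])
R=cv2.Rodrigues(st['tcp_rot'])[0];print(R[:,2])
cv2.imwrite('pics/c7.png',np.hstack([cv2.resize(s['img'][150:270,180:290],(400,450)),cv2.resize(t['img'][170:270,360:460],(400,450))])[:,:,::-1])
E
```

```text
[ 0.44115931 -0.22624324  0.31699908] [-0.61682646 -0.73384481 -0.80792696]
[ 0.56587152 -0.09730503 -0.81873143]
```

View pics/c7.png

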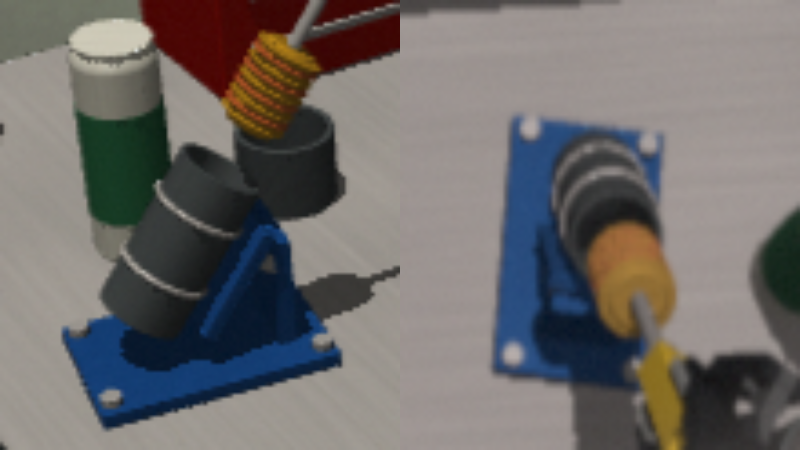

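In both crops the head is in line with the pipe: scene head end at about (255,115), mouth at (218,170). I'll insert.

>>> {"name": "arm_command", "arguments": {"moves": [[0,[0.071,-0.012,-0.102],[0,0,0]],[0,[0.071,-0.012,-0.102],[0,0,0]],[0,[0.071,-0.012,-0.102],[0,0,0]],[0,[0.071,-0.012,-0.102],[0,0,0]],[0,[0,0,0],[0,0,0]]]}}

```text
t: 7.75
eef_pos: [0.4747, -0.232, 0.2653]
tcp_rot: [2.415, 1.209, 0.683]
force: [0.3, 0.7, -2.0]
grip_width: 0.248
```

```bash
cat > chk.py <<'E'
from h import *
st=manip.state()
R=cv2.Rodrigues(st['tcp_rot'])[0];tip=st['eef_pos']+.1785*R[:,2]
a=np.array([-.5652,.0976,.8192]);d=tip-np.array([.6257,-.258,.045]);t=d@a
print('t',st['t'],'tip along',t,'perp',d-t*a,'F',st['force'],'axial',st['force']@a, 'grip',st['grip_width'],'tz',R[:,2])
E
python3 chk.py
```

```text
t 7.75 tip along 0.08982079956335773 perp [2.98200816e-04 9.96789861e-05 1.86690135e-04] F [ 0.30567328  0.69053729 -2.04231615] axial -1.7784354901830919 grip 0.2479994892788836 tz [ 0.56297015 -0.09589871 -0.82089466]
```

>>> {"name": "arm_command", "arguments": {"moves": [[0,[0.061,-0.01,-0.089],[0,0,0]],[0,[0.061,-0.01,-0.089],[0,0,0]],[0,[0.061,-0.01,-0.089],[0,0,0]],[0,[0.061,-0.01,-0.089],[0,0,0]],[0,[0.061,-0.01,-0.089],[0,0,0]],[0,[0,0,0],[0,0,0]]]}}

```text
t: 8.25
eef_pos: [0.5112, -0.2383, 0.2127]
tcp_rot: [2.414, 1.208, 0.683]
force: [-1.7, -0.4, -1.5]
grip_width: 0.244
```

```bash
python3 chk.py
```

```text
t 8.25 tip along 0.02552998454792068 perp [ 5.23201366e-04 -6.27974369e-05  3.66420605e-04] F [-1.66176959 -0.42309297 -1.52402376] axial -0.3505419606232526 grip 0.2440716927953694 tz [ 0.56354131 -0.09659865 -0.82042056]
```

>>> {"name": "arm_command", "arguments": {"moves": [[0,[0.033,-0.0055,-0.048],[0,0,0]],[0,[0.033,-0.0055,-0.048],[0,0,0]],[0,[0,0,0],[0,0,0]],[0,[0,0,0],[0,0,0]]]}}

```text
t: 8.58
eef_pos: [0.5188, -0.2399, 0.2021]
tcp_rot: [2.413, 1.207, 0.684]
force: [0.8, 0.2, -1.3]
grip_width: 0.243
```

```bash
python3 chk.py
```

```text
t 8.5833 tip along 0.012378616970753866 perp [ 0.00080816 -0.0005491   0.00062201] F [ 0.83169006  0.23320532 -1.28375003] axial -1.4989584078815952 grip 0.2429910142668941 tz [ 0.56446925 -0.09767157 -0.81965525]
```

>>> {"name": "arm_command", "arguments": {"moves": [[0,[0.0094,-0.0016,-0.0137],[0,0,0]],[0,[0.0047,-0.0008,-0.0068],[0,0,0]],[0,[0,0,0],[0,0,0]]]}}

```text
t: 8.83
eef_pos: [0.5204, -0.2403, 0.1996]
tcp_rot: [2.413, 1.206, 0.684]
force: [-0.3, -0.5, -1.0]
grip_width: 0.244
```

```bash
python3 chk.py
```

```text
t 8.8333 tip along 0.009345656012085483 perp [ 0.00082105 -0.00062961  0.00064074] F [-0.32949253 -0.45038716 -1.03172454] axial -0.7029173494040544 grip 0.2436817960881758 tz [ 0.56465243 -0.09785164 -0.81950759]
```

>>> {"name": "arm_command", "arguments": {"moves": [[0,[0.0094,-0.0016,-0.0137],[0,0,0]],[0,[0,0,0],[0,0,0]]]}}

```text
t: 9.0
eef_pos: [0.5215, -0.2404, 0.1977]
tcp_rot: [2.413, 1.207, 0.684]
force: [0.3, -0.3, -1.6]
grip_width: 0.245
```

>>> {"name": "arm_command", "arguments": {"moves": [[0,[0.0094,-0.0016,-0.0137],[0,0,0]],[0,[0,0,0],[0,0,0]]]}}

```text
t: 9.17
eef_pos: [0.5223, -0.2406, 0.1975]
tcp_rot: [2.413, 1.206, 0.684]
force: [-9.5, 2.3, 9.4]
grip_width: 0.246
```

```bash
python3 chk.py; python3 - <<'E'
from h import *
s=snap('scene','s7.png')
cv2.imwrite('pics/c8.png',cv2.resize(s['img'][100:270,180:340],(560,595))[:,:,::-1])
E
```

```text
t 9.1667 tip along 0.006584263871627023 perp [ 0.00115167 -0.00072142  0.00088001] F [-9.50018412  2.30332039  9.4319247 ] axial 13.320940853348565 grip 0.2460139430780366 tz [ 0.56512615 -0.09816088 -0.81914399]
```

View pics/c8.png

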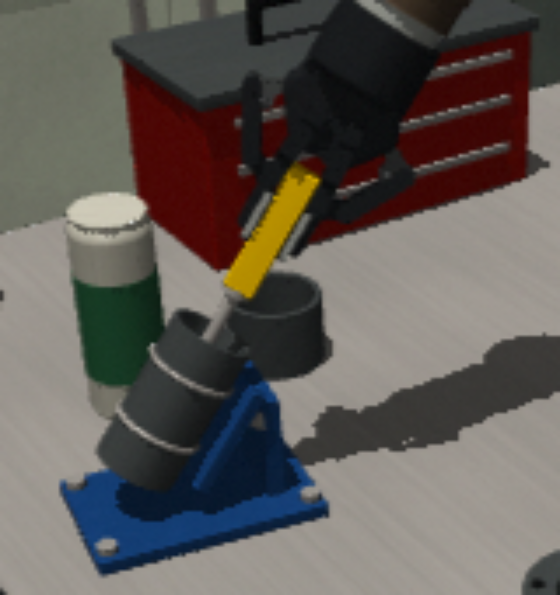

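The brush touched the floor with 13 N axial force, at an estimated 6.6 mm against the true 6 mm. The first push is done. In the crop the shaft enters the mouth centrally at about (205,330). Next I draw back to about 78 mm.

>>> {"name": "arm_command", "arguments": {"moves": [[0,[-0.0565,0.0098,0.082],[0,0,0]],[0,[-0.0565,0.0098,0.082],[0,0,0]],[0,[-0.0565,0.0098,0.082],[0,0,0]],[0,[-0.0565,0.0098,0.082],[0,0,0]],[0,[-0.0565,0.0098,0.082],[0,0,0]],[0,[-0.0565,0.0098,0.082],[0,0,0]],[0,[0,0,0],[0,0,0]],[0,[0,0,0],[0,0,0]]]}}

```text
t: 9.88
eef_pos: [0.4823, -0.2339, 0.256]
tcp_rot: [2.411, 1.206, 0.685]
force: [0.4, -0.3, -1.9]
grip_width: 0.247
```

```bash
python3 chk.py
```

```text
t 9.8833 tip along 0.07772569170593344 perp [ 0.00154906 -0.00112882  0.00119704] F [ 0.35101163 -0.31409707 -1.87667787] axial -1.7664221568397789 grip 0.24737722852298424 tz [ 0.56582528 -0.0988628  -0.81857675]
```

>>> {"name": "arm_command", "arguments": {"moves": [[0,[0.054,-0.0094,-0.0785],[0,0,0]],[0,[0.054,-0.0094,-0.0785],[0,0,0]],[0,[0.054,-0.0094,-0.0785],[0,0,0]],[0,[0.054,-0.0094,-0.0785],[0,0,0]],[0,[0.054,-0.0094,-0.0785],[0,0,0]],[0,[0.054,-0.0094,-0.0785],[0,0,0]],[0,[0,0,0],[0,0,0]],[0,[0,0,0],[0,0,0]]]}}

```text
t: 10.55
eef_pos: [0.5208, -0.2399, 0.1971]
tcp_rot: [2.415, 1.208, 0.683]
force: [0.3, -0.3, -2.5]
grip_width: 0.25
```

```bash
python3 chk.py
```

```text
t 10.55 tip along 0.007155502489522951 perp [-0.00037703  0.00013581 -0.00027688] F [ 0.33157933 -0.27313344 -2.48098544] axial -2.246489734469549 grip 0.25009709466380053 tz [ 0.56292441 -0.09654126 -0.82085071]
```

>>> {"name": "arm_command", "arguments": {"moves": [[0,[-0.0565,0.0098,0.082],[0,0,0]],[0,[-0.0565,0.0098,0.082],[0,0,0]],[0,[-0.0565,0.0098,0.082],[0,0,0]],[0,[-0.0565,0.0098,0.082],[0,0,0]],[0,[-0.0565,0.0098,0.082],[0,0,0]],[0,[-0.0565,0.0098,0.082],[0,0,0]],[0,[0,0,0],[0,0,0]],[0,[0,0,0],[0,0,0]]]}}

```text
t: 11.22
eef_pos: [0.4804, -0.2335, 0.258]
tcp_rot: [2.412, 1.206, 0.684]
force: [-0.9, -0.1, -1.4]
grip_width: 0.246
```

```bash
python3 chk.py
```

```text
t 11.2167 tip along 0.08054707446942569 perp [ 0.00107786 -0.00092304  0.0008472 ] F [-0.87773711 -0.12185742 -1.38390385] axial -0.6494903043923217 grip 0.24616634992744868 tz [ 0.56524569 -0.09850009 -0.81902078]
```

Third push, 73 mm.

>>> {"name": "arm_command", "arguments": {"moves": [[0,[0.057,-0.0099,-0.0828],[0,0,0]],[0,[0.057,-0.0099,-0.0828],[0,0,0]],[0,[0.057,-0.0099,-0.0828],[0,0,0]],[0,[0.057,-0.0099,-0.0828],[0,0,0]],[0,[0.057,-0.0099,-0.0828],[0,0,0]],[0,[0.057,-0.0099,-0.0828],[0,0,0]],[0,[0,0,0],[0,0,0]],[0,[0,0,0],[0,0,0]]]}}

```text
t: 11.88
eef_pos: [0.521, -0.2399, 0.1962]
tcp_rot: [2.416, 1.208, 0.682]
force: [-0.2, 0.5, -2.2]
grip_width: 0.25
```

```bash
python3 chk.py
```

```text
t 11.8833 tip along 0.006315288737155673 perp [-0.00074427  0.00029451 -0.00054909] F [-0.23093068  0.54173623 -2.24828337] axial -1.6583982574088434 grip 0.24998631513565078 tz [ 0.56251607 -0.09631415 -0.82115727]
```

>>> {"name": "arm_command", "arguments": {"moves": [[0,[-0.0754,0.013,0.1092],[0,0,0]],[0,[-0.0754,0.013,0.1092],[0,0,0]],[0,[-0.0754,0.013,0.1092],[0,0,0]],[0,[-0.0754,0.013,0.1092],[0,0,0]],[0,[-0.0754,0.013,0.1092],[0,0,0]],[0,[-0.0754,0.013,0.1092],[0,0,0]],[0,[-0.0754,0.013,0.1092],[0,0,0]],[0,[-0.0754,0.013,0.1092],[0,0,0]]]}}

```text
t: 12.55
eef_pos: [0.4482, -0.2276, 0.3028]
tcp_rot: [2.414, 1.207, 0.683]
force: [-0.2, -0.1, -0.7]
grip_width: 0.244
```

>>> {"name": "arm_command", "arguments": {"moves": [[0,[-0.0754,0.013,0.1092],[0,0,0]],[0,[-0.0754,0.013,0.1092],[0,0,0]],[0,[0,0,0.2],[0,0,0]],[0,[0,0,0.2],[0,0,0]],[0,[0,0,0],[0,0,0]],[0,[0,0,0],[0,0,0]]]}}

```text
t: 13.05
eef_pos: [0.4313, -0.2253, 0.3785]
tcp_rot: [2.41, 1.206, 0.685]
force: [-0.2, 0.2, -1.7]
grip_width: 0.249
```

```bash
python3 chk.py; python3 -c "
from h import *
print(manip.state()['eef_pos'])"
```

```text
t 13.05 tip along 0.2077530103185294 perp [ 0.02411821 -0.0053084   0.017256  ] F [-0.18094793  0.15800157 -1.66320526] axial -1.2448050261169288 grip 0.24939454659594945 tz [ 0.56637111 -0.09944194 -0.81812901]
[ 0.43129897 -0.22528132  0.3784833 ]
```

>>> {"name": "arm_command", "arguments": {"moves": [[0,[0.0664,0.2588,0],[0.071,0.41,0]],[0,[0.0664,0.2588,0],[0.071,0.41,0]],[0,[0.0664,0.2588,0],[0.071,0.41,0]],[0,[0.0664,0.2588,0],[0.071,0.41,0]],[0,[0.0664,0.2588,0],[0.071,0.41,0]],[0,[0.0664,0.2588,0],[0.071,0.41,0]],[0,[0.0664,0.2588,0],[0.071,0.41,0]]]}}

```text
t: 13.63
eef_pos: [0.486, -0.0055, 0.3751]
tcp_rot: [2.631, 1.316, 0.358]
force: [0.4, -0.3, -1.3]
grip_width: 0.254
```

>>> {"name": "arm_command", "arguments": {"moves": [[0,[0.0664,0.2588,0],[0.071,0.41,0]],[0,[0.0664,0.2588,0],[0.071,0.41,0]],[0,[0.0664,0.2588,0],[0.071,0.41,0]],[0,[0.0664,0.2588,0],[0.071,0.41,0]],[0,[0.0664,0.2588,0],[0.071,0.41,0]],[0,[0.0664,0.2588,0],[0.071,0.41,0]],[0,[0.0664,0.2588,0],[0.071,0.41,0]],[0,[0,0,0],[0,0,0]]]}}

```text
t: 14.3
eef_pos: [0.5445, 0.2156, 0.3691]
tcp_rot: [-2.803, -1.41, 0.017]
force: [-0.5, -0.4, -4.0]
grip_width: 0.249
```

>>> {"name": "arm_command", "arguments": {"moves": [[0,[0,0,0],[0,0,0]],[0,[0,0,0],[0,0,0]],[0,[0,0,0],[0,0,0]]]}}

```text
t: 14.55
eef_pos: [0.5419, 0.2092, 0.3769]
tcp_rot: [2.81, 1.404, -0.001]
force: [0.1, 0.2, -2.3]
grip_width: 0.249
```

```bash
python3 - <<'E'
from h import *
s=snap('scene','s8.png');st=manip.state();print(st['eef_pos'],st['force'],st['q'])
t=snap('top','t8.png')
np.savez('scene8.npz',**s);np.savez('top8.npz',**t)
R=cv2.Rodrigues(st['tcp_rot'])[0];print(R[:,2],'tip',st['eef_pos']+.1785*R[:,2])
cv2.imwrite('pics/c9.png',cv2.resize(s['img'][160:380,290:450],(430,590))[:,:,::-1])
E
python3 fit2.py 8
```

```text
[0.54177273 0.20897484 0.3777613 ] [ 0.24634635  0.28380138 -1.15669274] [ 3.68245942e-01  4.16408478e-01  6.30081743e-01  1.78361222e+00
 -2.03884385e-04  2.58362015e+00]
[ 8.73284954e-04  1.18419108e-04 -9.99999612e-01] tip [0.54192861 0.20899598 0.19926137]
scene 956 936 214 head z [0.119233   0.13700691 0.173946  ]
[-0.00115774 -0.00032636 -0.00098394  0.0011908   0.0201432 ] med 0.0010253229558654067 tip off tool xy [-0.00123498 -0.00023288]
 axis world [ 2.05923838e-03 -9.82999984e-04 -9.99997397e-01] tip world [0.5411424  0.20817451 0.19978103]
top 4 0 0 head z [0.12957264 0.15479818 0.17342446]
[ 0.0956019  -0.08730424 -0.28292176 -0.25955779  0.15267898] med 4.878929413254518e-09 tip off tool xy [ 0.07339254 -0.10767952]
 axis world [-0.3508174  -0.06499219 -0.93418583] tip world [0.50011477 0.33239521 0.19977582]
```

View pics/c9.png

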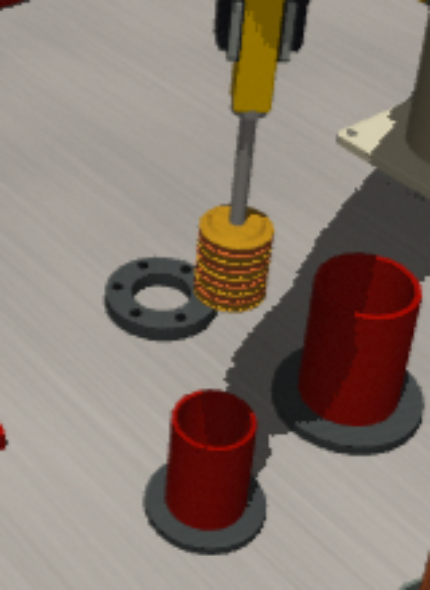

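The brush hangs vertical at crop (235,260), and its tip is within about 1.5 mm of the tin's axis in the same camera. I'll lower it.

>>> {"name": "arm_command", "arguments": {"moves": [[0,[0.005,0,-0.174],[0,0,0]],[0,[0,0,-0.174],[0,0,0]],[0,[0,0,-0.174],[0,0,0]],[0,[0,0,-0.174],[0,0,0]],[0,[0,0,-0.174],[0,0,0]],[0,[0,0,-0.174],[0,0,0]],[0,[0,0,-0.174],[0,0,0]],[0,[0,0,0],[0,0,0]]]}}

```text
t: 15.32
eef_pos: [0.5401, 0.2081, 0.2277]
tcp_rot: [-2.81, -1.403, 0.01]
force: [-1.2, -0.9, -2.7]
grip_width: 0.249
```

>>> {"name": "arm_command", "arguments": {"moves": [[0,[0,0,-0.08],[0,0,0]],[0,[0,0,-0.08],[0,0,0]],[0,[0,0,-0.08],[0,0,0]],[0,[0,0,0],[0,0,0]],[0,[0,0,0],[0,0,0]]]}}

```text
t: 15.73
eef_pos: [0.5427, 0.2099, 0.202]
tcp_rot: [-2.81, -1.405, 0.001]
force: [-0.5, -0.7, -1.7]
grip_width: 0.244
```

>>> {"name": "arm_command", "arguments": {"moves": [[0,[0,0,-0.03],[0,0,0]],[0,[0,0,-0.03],[0,0,0]],[0,[0,0,0],[0,0,0]],[0,[0,0,0],[0,0,0]]]}}

```text
t: 16.07
eef_pos: [0.5428, 0.21, 0.1948]
tcp_rot: [-2.81, -1.405, 0.001]
force: [-0.6, 0.2, -1.2]
grip_width: 0.246
```

>>> {"name": "arm_command", "arguments": {"moves": [[0,[0,0,-0.017],[0,0,0]],[0,[0,0,0],[0,0,0]],[0,[0,0,0],[0,0,0]]]}}

```text
t: 16.32
eef_pos: [0.5429, 0.21, 0.1929]
tcp_rot: [-2.81, -1.405, 0.0]
force: [-0.3, -0.4, -1.7]
grip_width: 0.246
```

>>> {"name": "arm_command", "arguments": {"moves": [[0,[0,0,-0.01],[0,0,0]],[0,[0,0,0],[0,0,0]],[0,[0,0,0],[0,0,0]]]}}

```text
t: 16.57
eef_pos: [0.5429, 0.21, 0.1917]
tcp_rot: [-2.81, -1.405, 0.0]
force: [-0.1, 0.3, -1.7]
grip_width: 0.251
```

>>> {"name": "arm_command", "arguments": {"moves": [[0,[0,0,-0.01],[0,0,0]],[0,[0,0,0],[0,0,0]],[0,[0,0,0],[0,0,0]]]}}

```text
t: 16.82
eef_pos: [0.5429, 0.21, 0.1904]
tcp_rot: [-2.81, -1.405, 0.0]
force: [-0.2, -0.0, -1.7]
grip_width: 0.249
```

>>> {"name": "arm_command", "arguments": {"moves": [[0,[0,0,-0.01],[0,0,0]],[0,[0,0,0],[0,0,0]]]}}

```text
t: 16.98
eef_pos: [0.5431, 0.2101, 0.1901]
tcp_rot: [2.81, 1.405, 0.002]
force: [-0.4, 0.2, 2.0]
grip_width: 0.248
```

>>> {"name": "arm_command", "arguments": {"moves": [[0.3,[0,0,0],[0,0,0]],[0.35,[0,0,0],[0,0,0]],[0.45,[0,0,0],[0,0,0]],[0.6,[0,0,0],[0,0,0]],[0.8,[0,0,0],[0,0,0]],[1,[0,0,0],[0,0,0]],[1,[0,0,0],[0,0,0]],[1,[0,0,0],[0,0,0]]]}}

```text
t: 17.65
eef_pos: [0.5429, 0.21, 0.1893]
tcp_rot: [-2.81, -1.405, 0.0]
force: [-0.4, 0.2, 0.0]
grip_width: 0.999
```

```bash
python3 - <<'E'
from h import *
s=snap('scene','s9.png');st=manip.state();print(st['eef_pos'],st['force'],st['grip_width'])
cv2.imwrite('pics/c10.png',cv2.resize(s['img'][160:380,290:450],(430,590))[:,:,::-1])
E
```

```text
[0.54290961 0.21000187 0.18930022] [-0.11685795 -0.47882437  0.08907944] 0.997173801396663
```

View pics/c10.png

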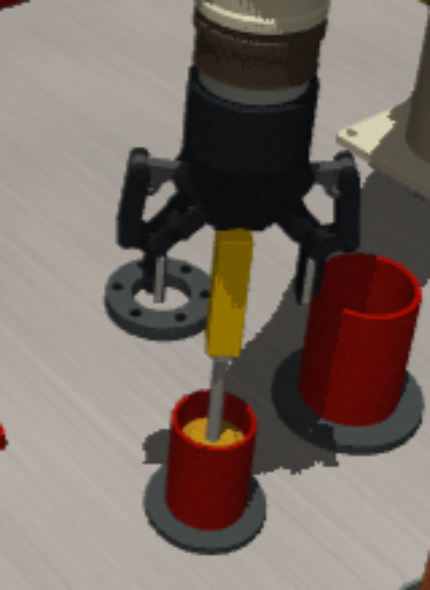

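The brush stands free in the tin at crop (228,300), with the fingers wide open. I'll raise the arm and swing it off to the side so the top camera can see.

>>> {"name": "arm_command", "arguments": {"moves": [[1,[0,0,0.1],[0,0,0]],[1,[0,0,0.2],[0,0,0]],[1,[0,0,0.25],[0,0,0]],[1,[0,0,0.25],[0,0,0]],[1,[0,0,0.25],[0,0,0]],[1,[0,0,0.2],[0,0,0]],[1,[-0.14,-0.258,0],[0,0,0]],[1,[-0.14,-0.258,0],[0,0,0]]]}}

```text
t: 18.37
eef_pos: [0.5109, 0.149, 0.3406]
tcp_rot: [2.807, 1.408, 0.007]
force: [1.0, -0.5, -0.3]
grip_width: 0.998
```

>>> {"name": "arm_command", "arguments": {"moves": [[1,[-0.14,-0.258,0],[0,0,0]],[1,[-0.14,-0.258,0],[0,0,0]],[1,[-0.14,-0.258,0],[0,0,0]],[1,[-0.14,-0.258,0],[0,0,0]],[1,[-0.14,-0.258,0],[0,0,0]],[1,[-0.14,-0.258,0],[0,0,0]],[1,[0,0,0],[0,0,0]],[1,[0,0,0],[0,0,0]]]}}

```text
t: 19.03
eef_pos: [0.4079, -0.0389, 0.3399]
tcp_rot: [2.812, 1.399, 0.002]
force: [0.6, -0.2, 1.0]
grip_width: 1.001
```

>>> {"name": "arm_command", "arguments": {"moves": [[1,[0,0,0],[0,0,0]],[1,[0,0,0],[0,0,0]],[1,[0,0,0],[0,0,0]],[1,[0,0,0],[0,0,0]]]}}

```text
t: 19.37
eef_pos: [0.409, -0.0367, 0.3391]
tcp_rot: [-2.808, -1.408, 0.001]
force: [-0.3, -0.2, -0.2]
grip_width: 0.998
```

```bash
sed -i "s/S={n.*/S={n:snap(n,n+'9.png') for n in('scene','top')}/" meas.py; python3 meas.py >/dev/null; python3 fit.py | grep -E "holder|brush"; python3 -c "
from h import *
a=cv2.imread('pics/scene9.png');b=cv2.imread('pics/top9.png')
cv2.imwrite('pics/c11.png',np.hstack([cv2.resize(a,(400,300)),cv2.resize(b,(400,300))]))
s=manip.state();print(s['t'],s['eef_pos'],s['force'],abs(s['qd']).max())"
```

```text
scene holder [0.54240362 0.20799972] 0.00034924531325862697 0.0006267134925498317 rim z [0.08886487 0.08989466 0.09851799]
scene brush cost 0.0005137728118112246 0.0006366744843748582 axis [-0.00182504  0.00472343  0.99998718] yaw 54.089966069469895 top [0.54192769 0.20844495 0.25090846] grip [0.54200069 0.20825602 0.21090897] tip [0.5423657  0.20731133 0.01091154]
top holder [0.54189742 0.20893338] 3.340964204981367e-05 0.0004574011681770587 rim z [0.09280208 0.09395331 0.09554113]
top brush cost 5.339943270446189e-05 0.0005929121295357494 axis [ 0.0581065  -0.0145273   0.99820468] yaw 52.48851469486877 top [0.54368597 0.20791145 0.25246985] grip [0.54136171 0.20849255 0.21254166] tip [0.52974041 0.21139801 0.01290073]
19.4667 [ 0.40881691 -0.03695795  0.33910713] [-0.30151143  1.40328626  0.52541013] 0.005960748773650683
```

View pics/c11.png

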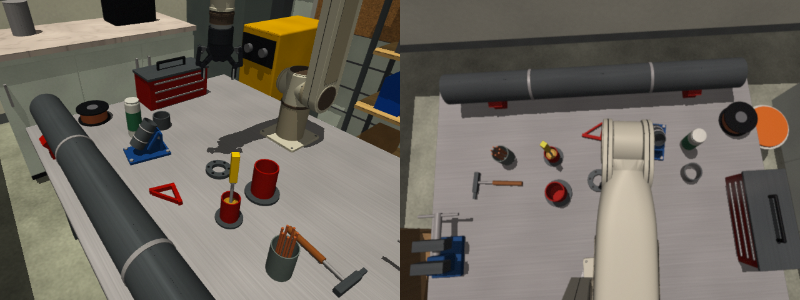

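The brush stands upright and centred in the tin, at scene picture (231,190). Its end is at about 0.011–0.013 m, the bystanders look unmoved, and the arm is clear and at rest. I'll hand in.

```bash
python3 -c "
from rig import manip
print(manip.hand_in())"
```

```text
the job is handed in; nothing more can be done
None
```

I pulled the brush out of the smaller red tin, pushed it to the bottom of the slanted pipe three times, stood it back in the tin and handed the job in at about 19.5 s of the 61 s allowed. The hand-in gives no verdict, so this rests on my own checks.

- **Pushes:** The first push touched the pipe's floor with about 13 N. The second and third reached the same depth by arm position, about 6–7 mm along the pipe (the limit is 20 mm), but gave no contact force. Between pushes the brush end was drawn back to about 78 and 80 mm.
- **Return:** The brush stands free in the red tin. Its end is at about 11–13 mm height, and the scene camera puts it less than 1 mm from the tin's axis.
- **Disagreement:** The two cameras differ on the brush's final lean. The scene camera shows about 0.3°. The top camera, with few pixels on the handle, shows about 3.4° and would put the end about 12 mm off the axis. Both are inside the limits.
- **Other objects:** The bystanders look unmoved in the final pictures; I did not measure their positions. The arm ended clear of everything with the gripper open. The forces I read after each move never came near the limits.

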